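Chock the rolling pin on the sloping draining board

TASK

The washed rolling pin has to dry on the sloping draining board, where it would roll off by itself. First set the U-shaped wooden chock squarely on the board with its two toes pointing uphill, and let go of it; then lay the rolling pin across the slope just uphill of the chock, centred against both toes, and let go only when it lies on the board against them, so that it stays put. Leave the tea glass where it stands.

Things in the scene. Friction and masses are not known exactly. Their poses are not given: they have to be found in the camera images.
- drain_board: Fixed sloping wooden draining board, 210 mm wide (its x, level) by 240 mm long (its y), slab 12 mm thick, smooth, no rim; dark lengthwise grooves are drawn on. Origin: centre of the upper surface, 36 mm above the worktop. +y points straight uphill along the surface (slope 10 degrees; roughly to the robot's left, so it falls to the right), +z is the surface normal.
- chock: Loose U-shaped wooden chock (sizes in mm): 116 wide (x), 83 long (y), 0.2 kg, stays put on the board. Origin on its flat underside, mid-width. Back bar y -54 to -34, 36 high: pinch it at x = 0. Two legs 26 wide, 24 high, with a 64 gap, run to toes (+y) that slope from 24 high at y = 10 to 2 at y = 29. A pin lying against both toes has its axis at y = 40, z = 20. Starts flat on the worktop.
- rolling_pin: Loose wooden rolling pin: cylinder 40 mm in diameter, 150 mm long, with a small knob 20 mm long at each end (190 mm in all), 0.16 kg. Origin on its axis at mid-length; its x lies along the pin, y and z turn with it as it rolls. Starts lying on the worktop (axis 20 mm up). Rolls off the sloping board if left free. Grasp it across its middle.
- glass: Tea glass, 58 mm across and 90 mm high, upright, origin at the centre of its foot; a bystander.
- board_top_edge (a point): Middle of the draining board's upper (uphill) edge, on its upper surface: x = 0, y = +120 mm, z = 0 in the frame of drain_board.

How it is judged (in metres and radians):
On the way, in this order (a step that is already met when the one before it is completed fails the run):
1. the chock rests flat and square on the board, toes uphill, released, before the pin is laid there (z of chock in the frame of drain_board between -0.004 and 0.005 m and x of chock in the frame of drain_board between -0.06 and 0.06 m and y of chock in the frame of drain_board between -0.076 and 0.05 m and angle between the y axis of chock and the y axis of drain_board, either way round below 0.2 rad and angle between the z axis of chock and the z axis of drain_board, either way round below 0.06 rad and y of board_top_edge in the frame of chock above 0.03 m and contact force between the fingers and chock below 0.05 N and linear speed of chock below 0.01 m/s and contact force between rolling_pin and drain_board below 0.02 N), for 0.2 s.
2. the pin lies on the board against the toes (within about 12 mm) while still held (z of chock in the frame of drain_board between -0.004 and 0.005 m and x of chock in the frame of drain_board between -0.06 and 0.06 m and y of chock in the frame of drain_board between -0.076 and 0.05 m and angle between the y axis of chock and the y axis of drain_board, either way round below 0.2 rad and angle between the z axis of chock and the z axis of drain_board, either way round below 0.06 rad and y of each of board_top_edge, rolling_pin in the frame of chock above 0.03 m and y of rolling_pin in the frame of chock below 0.054 m and z of rolling_pin in the frame of chock between 0.014 and 0.028 m and x of rolling_pin in the frame of chock between -0.03 and 0.03 m and angle between the x axis of rolling_pin and the x axis of chock, either way round below 0.15 rad and contact force between the fingers and rolling_pin above 0.5 N), for 0.15 s.
At the end, for the whole second after the job is handed in: The chock lies flat on the draining board, square to the slope within 0.2 rad, toes uphill, wholly or nearly on the board; the rolling pin rests on the board and against the chock's toes, centred on them within 30 mm and parallel within 0.15 rad; both are still (z of chock in the frame of drain_board between -0.004 and 0.005 m and x of chock in the frame of drain_board between -0.06 and 0.06 m and y of chock in the frame of drain_board between -0.076 and 0.05 m and angle between the y axis of chock and the y axis of drain_board, either way round below 0.2 rad and angle between the z axis of chock and the z axis of drain_board, either way round below 0.06 rad and y of each of board_top_edge, rolling_pin in the frame of chock above 0.03 m and y of rolling_pin in the frame of chock below 0.054 m and z of rolling_pin in the frame of chock between 0.014 and 0.028 m and x of rolling_pin in the frame of chock between -0.03 and 0.03 m and angle between the x axis of rolling_pin and the x axis of chock, either way round below 0.15 rad and contact force between rolling_pin and chock above 0.02 N and contact force between rolling_pin and drain_board above 0.05 N and linear speed of each of rolling_pin, chock below 0.01 m/s and angular speed of rolling_pin below 0.3 rad/s); the robot touches nothing.
It fails at once if the tea glass was moved more than 30 mm or tipped (distance of glass from where it was at the start of the episode above 0.03 m or angle between glass's own z axis and vertical above 0.4 rad).
It also fails if it takes over 53 s, if anything falls off the work surface, if the arm or the gripper's body presses on something with over 40 N, if the wrist force passes 120 N, or if a joint passes its speed limit or range.

ROBOT

A 7-joint arm with a two-finger parallel gripper is mounted at the origin on a cart in front of the work surface, level with it; the furniture and walls round the work are solid. World frame = base frame: x ahead of the robot, y to its left, z up, the work surface at z = 0. Lengths are in mm, angles in rad, forces in N, time in s.
With the tool pointing down it reaches from about 400 to 850 mm from the base axis. Payload 4.5 kg.
Tool frame: the origin (TCP) lies midway between the tips of the shut fingers; the grasp point (between the pads) lies 19 mm behind it; y points along the fingers, z is the direction in which the jaws open and shut, and the axes are right-handed (so a half turn about y gives the same grasp; the last joint's range is limited). The gripper opens to 85 mm and grips with 20 to 120 N. Pads are 22 mm wide; open, the fingers measure 114 mm over their backs; the gripper's body (76 mm by 85 mm) begins 54 mm behind the grasp point. The pads swing forward as they close: fully open they stand 13 mm farther back than shut.
Start: joints at [-1.131, 0.689, -0.195, 1.565, 0.157, 0.902, -0.215], TCP at [246.705, 574.274, 231.317] pointing down, gripper open.
Joint ranges: [-3.01, 3.01], [-0.46, 2.08], [-1.47, 1.51], [0.13, 2.56], [-1, 4.14], [0.04, 2.09], [-2.66, 2.66]. Speed limits (rad/s): [2.57, 2.57, 3.14, 3.14, 3.14, 3.14, 3.14].

INTERFACE

Orientations are given as a unit quaternion [x, y, z, w].
In Python, from rig import robot gives the robot as it stands.
- The arm moves only by the tool carry_out, never from a script. Its argument "series" is a list of rows, each a list of 3 entries, a list of its own where there are three numbers: the shift along the tool's x, y, z in m, then the turn, a rotation vector about the tool's x, y, z in degrees, then the closure, from -1 (fully open) to 1 (shut). In form: [[[dx, dy, dz], [ax, ay, az], claw], ...]. A call has 1 to 12 rows; each row is the pose to reach, as a shift and turn from the pose commanded when the call began, along the tool's axes at that moment; what a row does not reach only later rows make up. A row lasts 1/12 s, in which the tool goes at most 41.7 mm and 7.16 degrees, less where a joint would pass 70% of its speed; a pose out of reach is approached as far as the arm can. A call with a gripper value outside its range is refused whole. The fingers move at their own pace and stop on an object; the grip force is fixed at half the most. Time passes only in rows, so rows that repeat a pose let the fingers close. It gives the time, the measured TCP pose, the force and the opening at its end, in the units of the state.
- robot.sense(): the state, without advancing time (a new reading comes with each control period).
- robot.snapshot(name): name is "scene" or "top" or "wrist"; returns a dict with "img" (400x640x3 uint8, red, green, blue), "range_z" (400x640 float32, mm along the optical axis (not along the pixel's ray), 0 where there is no reading), "fovy" (degrees; the focal length in pixels is half the picture's height over the tangent of half this angle, whatever the lens; pixels are square), "cx", "cy" (the principal point, pixels), "k1" (the pictures are not rectified: a ray, as slopes to the right and down, at radius r is drawn at 1 + k1 r^2 times it, then the intrinsics apply), "position" and "rotation" of the camera in the world; the wrist camera has in their place "T_tool_cam" (4x4, takes a point from camera to tool coordinates, whose origin is the TCP and whose axes are the tool frame's). Camera axes: x right, y down, z forward; pixel columns grow to the right and rows downward; lengths in mm; the calibration is good to about 2 mm. A picture is of the moment at which its call begins: read the wrist's pose just before it.
- robot.sign_off(): hands the job in, once; it reports no verdict.
The state is a dict: "time": time; "joint_positions": joint angles; "dq": joint speeds; "joint_torque": joint torques, N m; "eef_pos": TCP position; "tcp_rot": TCP orientation; "wrist_force": force on the tool from outside, world axes, zero at the start; "wrist_torque": the same for the moment, N m; "width": finger opening in mm.
Only numpy, scipy, OpenCV 4.12 (cv2) and the standard library are available. Lean on these libraries where they do the work, as an engineer would, in place of code of your own. Each camera call takes 0.05 s, during which the arm holds its last target.

## Working session

There is one attempt and no reset: what is moved stays moved. The work goes in short steps, Python scripts to look and compute and a tool call to move; the robot and the scene stay as the last step left them, time stands still between calls to the robot, and variables do not carry over. Pictures are saved under pics/ and viewed, and the job is handed in when it is done.

Besides the shell and the picture viewer there is one more tool, called after "Emit:" as name(argument=value, ...), one argument or row to a line, values as JSON. carry_out: Moves the arm, as the interface text tells. Its arguments: {"type":"object","properties":{"series":{"type":"array"}},"required":["series"]}

```bash
ls; mkdir -p pics; python3 - <<'E'
from rig import robot
import cv2
print(robot.sense())
for n in ("scene","top","wrist"):
    s=robot.snapshot(n); cv2.imwrite(f"pics/{n}0.png",s["img"][:,:,::-1])
    print(n,{k:v for k,v in s.items() if k not in("img","range_z")})
E
```

```text
pics
{'time': 0.0, 'joint_positions': array([-1.13117384,  0.68998392, -0.19452323,  1.56638055,  0.15730949,
        0.9024983 , -0.2150854 ]), 'dq': array([ 0.00134081,  0.00064685, -0.00061716,  0.00061775,  0.00052428,
       -0.00142999, -0.00041698]), 'joint_torque': array([-3.69453460e-05, -5.39614820e+01, -1.26642879e+00, -1.58545822e+01,
        9.13928234e-03,  9.51219845e-03, -1.61494182e-05]), 'eef_pos': array([246.51589736, 573.60327016, 230.47459878]), 'tcp_rot': array([ 0.69326574, -0.14254196,  0.14237193, -0.69194988]), 'wrist_force': array([ 0.162531  , -0.70409157, -0.54547913]), 'wrist_torque': array([-0.08767856, -0.01615184,  0.00220665]), 'width': 85.78610407950237}
scene {'fovy': 54.99198231852754, 'cx': 318.81723505865165, 'cy': 195.84206718250093, 'k1': -0.09558295053543633, 'position': array([499.6050777 , 752.24610508, 807.10224879]), 'rotation': array([-0.06409842,  0.91810865, -0.39063874,  0.01921676])}
top {'fovy': 46.5491639398797, 'cx': 319.82700089828273, 'cy': 202.4291985030034, 'k1': -0.09201911104065115, 'position': array([ 317.04793906,    5.58116171, 1405.38263298]), 'rotation': array([-0.70235607,  0.70486438, -0.07388765,  0.06635345])}
wrist {'fovy': 69.38992844240832, 'cx': 320.07818355795996, 'cy': 198.96232274963668, 'k1': -0.008780454111727377, 'T_tool_cam': array([[ 2.10567799e-04,  9.46309151e-01,  3.23262967e-01,
        -8.39229324e+01],
       [-2.52027453e-05, -3.23262969e-01,  9.46309174e-01,
        -1.42773865e+02],
       [ 9.99999978e-01, -2.07409354e-04, -4.42191834e-05,
        -5.36142077e-02],
       [ 0.00000000e+00,  0.00000000e+00,  0.00000000e+00,
         1.00000000e+00]])}
```

View pics/scene0.png

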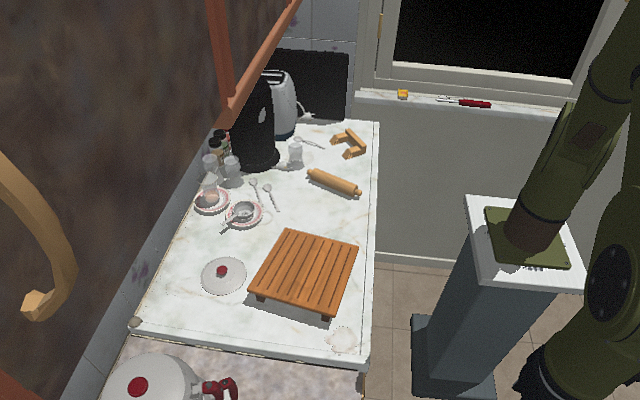

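View pics/top0.png

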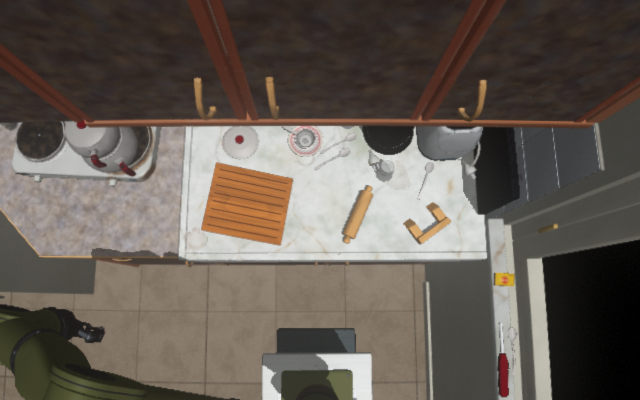

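View pics/wrist0.png

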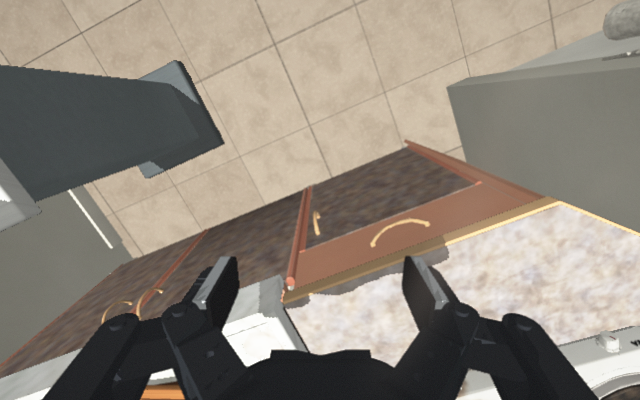

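```bash
cat > h.py <<'E'
import numpy as np, cv2
from scipy.spatial.transform import Rotation as R
from rig import robot
def cam(s,T=None):
    f=200/np.tan(np.radians(s["fovy"]/2))
    K=np.array([[f,0,s["cx"]],[0,f,s["cy"]],[0,0,1]]); D=np.array([s["k1"],0,0,0,0.])
    if "position" in s: M=np.eye(4);M[:3,:3]=R.from_quat(s["rotation"]).as_matrix();M[:3,3]=s["position"]
    else:
        st=T; W=np.eye(4);W[:3,:3]=R.from_quat(st["tcp_rot"]).as_matrix();W[:3,3]=st["eef_pos"]; M=W@s["T_tool_cam"]
    return K,D,M
def rays(uv,c):
    K,D,M=c
    return cv2.undistortPoints(np.asarray(uv,float).reshape(-1,1,2),K,D).reshape(-1,2)
def cloud(s,c):
    h,w=s["range_z"].shape; u,v=np.meshgrid(np.arange(w),np.arange(h))
    p=rays(np.stack([u,v],-1).reshape(-1,2),c); z=s["range_z"].reshape(-1,1)
    P=np.hstack([p*z,z])@c[2][:3,:3].T+c[2][:3,3]; P[z[:,0]<=0]=np.nan
    return P.reshape(h,w,3)
def onplane(uv,c,n,d):  # n.X=d
    p=rays(uv,c); r=np.hstack([p,np.ones((len(p),1))])@c[2][:3,:3].T; o=c[2][:3,3]
    t=(d-n@o)/(r@n); return o+r*t[:,None]
def proj(X,c):
    K,D,M=c; Mi=np.linalg.inv(M)
    return cv2.projectPoints((np.asarray(X,float)@Mi[:3,:3].T+Mi[:3,3]).reshape(-1,1,3),np.zeros(3),np.zeros(3),K,D)[0].reshape(-1,2)
E
python3 - <<'E'
from h import *
o=[]
for n,(x0,x1,y0,y1) in (("top",(180,480,110,260)),("scene",(190,390,110,330))):
    s=robot.snapshot(n);c=cam(s);P=cloud(s,c);np.savez(f"{n}.npz",P=P,img=s["img"])
    cv2.imwrite(f"pics/{n}_crop.png",cv2.resize(s["img"][y0:y1,x0:x1,::-1],None,fx=2.6,fy=2.6,interpolation=cv2.INTER_CUBIC))
    hsv=cv2.cvtColor(s["img"],cv2.COLOR_RGB2HSV)
    pts=dict(top=[(248,205),(360,215),(430,225),(300,220),(381,170)],scene=[(305,275),(335,183),(350,145),(300,220),(295,150)])[n]
    for u,v in pts: print(n,u,v,hsv[v,u],P[v,u].round(1))
E
```

```text
top 248 205 [ 13 172 193] [585.5 206.1  35.4]
top 360 215 [ 16 123 212] [ 553.6 -129.6   38.4]
top 430 225 [ 40   5 141] [ 527.9 -348.4    2.1]
top 300 220 [ 34   9 206] [545.7  50.9  -2.7]
top 381 170 [ 30   2 122] [ 683.  -191.6   73.8]
scene 305 275 [ 14 157 196] [590.3 236.8  41.7]
scene 335 183 [ 17 110 155] [ 553.9 -106.    34.3]
scene 350 145 [110  14 111] [ 5.244e+02 -3.515e+02 -3.000e-01]
scene 300 220 [ 60   3 225] [638.1  29.4   2.8]
scene 295 150 [ 30   3 166] [ 689.7 -189.6   79.8]
```

View pics/top_crop.png

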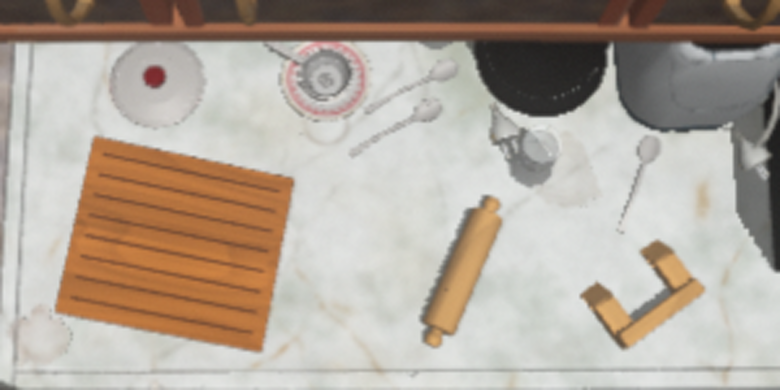

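View pics/scene_crop.png

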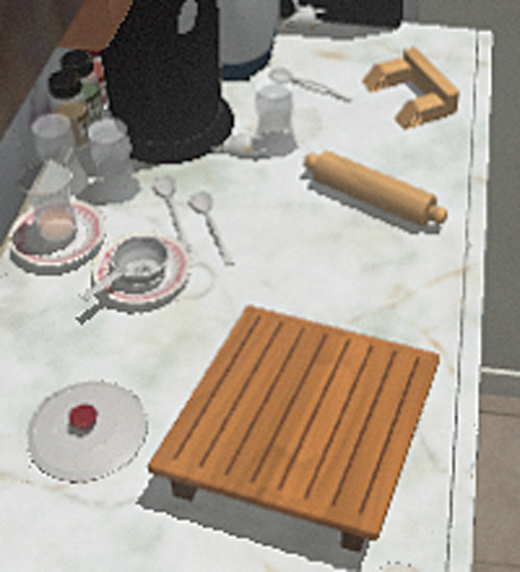

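The scene crop shows the board at about (295,275) in full-image pixels, the pin at (335,183), the chock at (350,143) with toes toward the lower left, and the tea glass at (295,150). In the top view the chock's toes point up-left. I'll segment these and measure them.

```bash
cat > meas.py <<'E'
from h import *
for n in ("top","scene"):
    s=robot.snapshot(n);c=cam(s);P=cloud(s,c);hsv=cv2.cvtColor(s["img"],cv2.COLOR_RGB2HSV)
    m=((hsv[...,0]>8)&(hsv[...,0]<24)&(hsv[...,1]>85)&(hsv[...,2]>60)&(P[...,2]>3)&(P[...,2]<75)&(P[...,0]>400)&(P[...,0]<760)&(abs(P[...,1])<480)).astype(np.uint8)
    m=cv2.morphologyEx(m,cv2.MORPH_CLOSE,np.ones((3,3)))
    k,l,st,ce=cv2.connectedComponentsWithStats(m)
    for i in range(1,k):
        if st[i,4]<60: continue
        Q=P[l==i]; Q=Q[~np.isnan(Q[:,0])]
        print(n,i,st[i],"mean",Q.mean(0).round(1),"z",np.percentile(Q[:,2],[2,50,98]).round(1))
        if st[i,4]>2500:
            q0=np.median(Q,0);
            for _ in range(3):
                u,sv,vt=np.linalg.svd(Q-Q.mean(0),full_matrices=False); nn=vt[2]*np.sign(vt[2][2]); r=(Q-Q.mean(0))@nn; Q=Q[abs(r)<4]
            print(" normal",nn.round(4),"tilt",np.degrees(np.arccos(nn[2])).round(2))
            ct=max(cv2.findContours((l==i).astype(np.uint8),cv2.RETR_EXTERNAL,cv2.CHAIN_APPROX_NONE)[0],key=cv2.contourArea)
            ap=cv2.approxPolyDP(ct,12,True).reshape(-1,2); X=onplane(ap,c,nn,nn@Q.mean(0)); print(ap.tolist(),X.round(1).tolist(),"ctr",X.mean(0).round(1),np.linalg.norm(X-np.roll(X,1,0),axis=1).round(1))
        else:
            h=24 if Q[:,1].mean()<-250 else 20
            ct=max(cv2.findContours((l==i).astype(np.uint8),cv2.RETR_EXTERNAL,cv2.CHAIN_APPROX_NONE)[0],key=cv2.contourArea).reshape(-1,2)
            X=onplane(ct,c,np.array([0,0,1.]),h); r=cv2.minAreaRect(X[:,:2].astype(np.float32)); print(" rect@",h,r)
            v,u=np.nonzero(l==i); X=onplane(np.c_[u,v],c,np.array([0,0,1.]),h);C=X[:,:2].mean(0);w,V=np.linalg.eigh(np.cov((X[:,:2]-C).T));print(" centroid",C.round(1),"axis",V[:,1].round(3),"angle",np.degrees(np.arctan2(V[1,1],V[0,1])).round(1),"ext",np.ptp((X[:,:2]-C)@V,axis=0).round(1))
            ap=cv2.approxPolyDP(ct.reshape(-1,1,2),2,True).reshape(-1,2); print(" poly",ap.tolist(),[P[y,x].round(0).tolist() for x,y in ap] if h==24 else '')
E
python3 meas.py
```

```text
top 1 [ 202  163   91   82 5455] mean [589.2 208.3  37.6] z [15.7 37.7 59.1]
 normal [-0.0296 -0.1736  0.9844] tilt 10.14
[[216, 163], [202, 229], [280, 244], [292, 179]] [[710.4, 303.2, 58.0], [509.7, 336.5, 57.8], [469.9, 109.9, 16.7], [670.4, 75.4, 16.6]] ctr [590.1 206.3  37.3] [235.  203.5 233.7 203.4]
top 2 [344 186  29  57 640] mean [ 557.7 -123.    36.6] z [25.2 37.3 44.7]
 rect@ 20 ((560.9014282226562, -124.45016479492188), (35.86408996582031, 186.9930877685547), 65.92718505859375)
 centroid [ 560.6 -124.5] axis [-0.912  0.41 ] angle 155.8 ext [ 35.9 187. ]
 poly [[369, 186], [361, 192], [345, 228], [346, 242], [350, 237], [354, 237], [372, 194]] 
top 3 [404 203  47  40 581] mean [ 526.5 -337.    26.8] z [ 6.8 25.9 40.3]
 rect@ 24 ((532.8735961914062, -334.04571533203125), (78.52613067626953, 121.03912353515625), 34.662322998046875)
 centroid [ 526.9 -337.8] axis [-0.546  0.838] angle 123.1 ext [ 80.3 122.6]
 poly [[433, 203], [427, 207], [438, 223], [423, 233], [412, 221], [404, 223], [419, 242], [450, 221]] [[595.0, -359.0, 10.0], [584.0, -341.0, 5.0], [534.0, -373.0, 3.0]
[... 683 characters left out ...]
], [534.0, -401.0, 33.0], [584.0, -365.0, 26.0]]
scene 3 [308 168  54  29 620] mean [ 557.7 -113.2   31.5] z [13.  32.8 42.5]
 rect@ 20 ((560.81201171875, -127.45069885253906), (51.9482307434082, 190.68556213378906), 65.6302261352539)
 centroid [ 558.6 -126.3] axis [-0.9    0.436] angle 154.1 ext [ 54.5 190.7]
 poly [[308, 170], [314, 180], [352, 196], [361, 193], [352, 183], [315, 168]] 
scene 4 [ 247  228  112   92 6278] mean [590.2 222.2  39.1] z [17.3 40.3 56.8]
 normal [-0.0318 -0.1655  0.9857] tilt 9.7
[[285, 228], [247, 290], [334, 317], [358, 246]] [[671.0, 77.8, 17.7], [711.2, 306.6, 57.4], [510.3, 344.7, 57.3], [470.1, 110.8, 16.7]] ctr [590.6 210.   37.3] [203.6 235.7 204.5 240.8]
```

```bash
cat > plan.py <<'E'
from h import *
def Rt(zdir,ydir):
    y=np.array(ydir,float);y/=np.linalg.norm(y);z=np.array(zdir,float);z-=y*(z@y);z/=np.linalg.norm(z)
    return np.c_[np.cross(y,z),y,z]
def delta(st,p,Rm):
    R0=R.from_quat(st["tcp_rot"]).as_matrix()
    d=R0.T@(np.array(p)-st["eef_pos"])/1000
    rv=np.degrees(R.from_matrix(R0.T@Rm).as_rotvec())
    return d.round(4),rv.round(2)
def show(p,Rm=None):
    st=robot.sense()
    if Rm is None: Rm=R.from_quat(st["tcp_rot"]).as_matrix()
    print("t",round(st["time"],2),"pos",st["eef_pos"].round(1),"q",st["joint_positions"].round(2),"w",round(st["width"],1),"F",st["wrist_force"].round(1))
    d=delta(st,p,Rm);print("  delta",d[0].tolist(),d[1].tolist(),"rows>=",max(np.linalg.norm(d[0])*1000/41.7,np.linalg.norm(d[1])/7.16).round(1))
def yawz(a): a=np.radians(a);return [np.cos(a),np.sin(a),0]
DOWN=[0,0,-1]
E
python3 - <<'E'
from plan import *
st=robot.sense();print(R.from_quat(st["tcp_rot"]).as_matrix().round(3))
show([520,200,250],Rt(yawz(34.5),DOWN))
show([520,200,250],Rt(yawz(34.5+180),DOWN))
show([520,200,250])
E
```

```text
[[ 0.919 -0.     0.395]
 [-0.395 -0.     0.919]
 [-0.    -1.    -0.   ]]
t 0.35 pos [246.6 574.1 231.1] q [-1.13  0.69 -0.19  1.57  0.16  0.9  -0.22] w 85.0 F [ 0.3 -0.7  0.2]
  delta [0.3988, -0.0188, -0.2359] [0.02, 32.25, 0.01] rows>= 11.1
t 0.35 pos [246.6 574.1 231.1] q [-1.13  0.69 -0.19  1.57  0.16  0.9  -0.22] w 85.0 F [ 0.3 -0.7  0.2]
  delta [0.3988, -0.0188, -0.2359] [0.01, -147.75, -0.03] rows>= 20.6
t 0.35 pos [246.6 574.1 231.1] q [-1.13  0.69 -0.19  1.57  0.16  0.9  -0.22] w 85.0 F [ 0.3 -0.7  0.2]
  delta [0.3988, -0.0188, -0.2359] [0.0, 0.0, 0.0] rows>= 11.1
```

Emit:
carry_out(
  series=[
    [[0.399,-0.019,-0.236],[0,32,0],-1],
    [[0.399,-0.019,-0.236],[0,32,0],-1],
    [[0.399,-0.019,-0.236],[0,32,0],-1],
    [[0.399,-0.019,-0.236],[0,32,0],-1],
    [[0.399,-0.019,-0.236],[0,32,0],-1],
    [[0.399,-0.019,-0.236],[0,32,0],-1],
    [[0.399,-0.019,-0.236],[0,32,0],-1],
    [[0.399,-0.019,-0.236],[0,32,0],-1],
    [[0.399,-0.019,-0.236],[0,32,0],-1],
    [[0.399,-0.019,-0.236],[0,32,0],-1],
    [[0.399,-0.019,-0.236],[0,32,0],-1],
    [[0.399,-0.019,-0.236],[0,32,0],-1],
  ],
)

```text
time: 1.35
eef_pos: [525.6, 190.3, 250.7]
tcp_rot: [0.625, -0.33, 0.334, -0.623]
wrist_force: [1.1, -1.7, -0.1]
width: 85.7
```

```bash
python3 - <<'E'
from plan import *
show([510,-345,190],Rt(yawz(34.5),DOWN))
E
```

```text
t 1.35 pos [525.6 190.3 250.7] q [-0.39  0.57 -0.08  1.75  0.07  0.82  0.1 ] w 85.7 F [ 1.1 -1.7 -0.1]
  delta [0.4346, 0.0636, -0.3124] [-0.04, -0.49, 0.41] rows>= 12.9
```

Emit:
carry_out(
  series=[
    [[0.435,0.06,-0.312],[0,0,0],-1],
    [[0.435,0.06,-0.312],[0,0,0],-1],
    [[0.435,0.06,-0.312],[0,0,0],-1],
    [[0.435,0.06,-0.312],[0,0,0],-1],
    [[0.435,0.06,-0.312],[0,0,0],-1],
    [[0.435,0.06,-0.312],[0,0,0],-1],
    [[0.435,0.06,-0.312],[0,0,0],-1],
    [[0.435,0.06,-0.312],[0,0,0],-1],
    [[0.435,0.06,-0.312],[0,0,0],-1],
    [[0.435,0.06,-0.312],[0,0,0],-1],
    [[0.435,0.06,-0.312],[0,0,0],-1],
    [[0.435,0.06,-0.312],[0,0,0],-1],
  ],
)

```text
time: 2.35
eef_pos: [512.1, -298.8, 194.4]
tcp_rot: [-0.626, 0.328, -0.328, 0.627]
wrist_force: [1.2, -1.3, -0.6]
width: 85.2
```

Emit:
carry_out(
  series=[
    [[0,0,0],[0,0,0],-1],
    [[0,0,0],[0,0,0],-1],
    [[0,0,0],[0,0,0],-1],
    [[0,0,0],[0,0,0],-1],
  ],
)

```text
time: 2.68
eef_pos: [513.0, -294.8, 194.7]
tcp_rot: [-0.626, 0.327, -0.327, 0.627]
wrist_force: [-0.3, 0.2, -0.1]
width: 85.5
```

```bash
python3 - <<'E'
from plan import *
st=robot.sense()
s=robot.snapshot("wrist");c=cam(s,st);P=cloud(s,c);np.savez("w1.npz",P=P,img=s["img"])
print(st["eef_pos"],st["joint_positions"].round(2))
cv2.imwrite("pics/wrist1.png",s["img"][:,:,::-1])
E
```

```text
[ 513.01516167 -294.77119689  194.68977546] [ 0.53  0.69 -0.14  1.71  0.13  0.75  0.93]
```

View pics/wrist1.png

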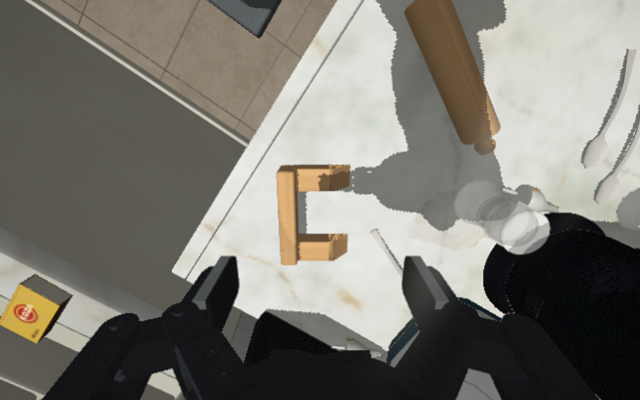

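The wrist view shows the chock at (310,215). Its back bar runs vertically at u≈288 and the toes point right, so the yaw is already nearly right.

```bash
python3 - <<'E'
from plan import *
st=robot.sense();s=robot.snapshot("wrist");c=cam(s,st);P=cloud(s,c)
hsv=cv2.cvtColor(s["img"],cv2.COLOR_RGB2HSV)
m=(hsv[...,1]>85)&(P[...,2]>2)&(P[...,2]<60); m[:,:270]=0;m[:,360:]=0;m[:150]=0;m[280:]=0
Q=P[m];print(np.percentile(Q[:,2],[1,10,50,90,99]).round(1))
for lo,hi,h,t in ((30,42,36,"bar"),(20,28,24,"legtop"),(2,60,24,"all")):
    v,u=np.nonzero(m&(P[...,2]>lo)&(P[...,2]<hi))
    X=onplane(np.c_[u,v],c,np.array([0,0,1.]),h)
    print(t,len(u),cv2.minAreaRect(X[:,:2].astype(np.float32)), "depth z",np.median(P[v,u,2]).round(1),"ctr pc",P[v,u].mean(0).round(1))
# pin
m=(hsv[...,1]>85)&(P[...,2]>2)&(P[...,2]<60); m[:,:400]=0;m[160:]=0;m[:,510:]=0
v,u=np.nonzero(m);X=P[v,u];C=X[:,:2].mean(0);w,V=np.linalg.eigh(np.cov((X[:,:2]-C).T));print("pin part",C,np.degrees(np.arctan2(V[1,1],V[0,1])),X[:,2].max())
E
```

```text
[ 4.4 12.5 24.2 36.1 37.1]
bar 1655 ((507.665771484375, -351.9088134765625), (19.91282844543457, 114.78995513916016), 34.91870880126953) depth z 35.7 ctr pc [ 505.7 -349.2   35.5]
legtop 1787 ((528.6223754882812, -337.7205810546875), (65.36308288574219, 115.72203063964844), 36.05314636230469) depth z 23.8 ctr pc [ 530.6 -329.2   23.7]
all 4307 ((532.2272338867188, -337.472900390625), (80.3979721069336, 124.97100067138672), 35.017906188964844) depth z 24.2 ctr pc [ 523.7 -335.4   26. ]
pin part [ 552.97561367 -129.14891669] 156.60871143209187 42.185764043882386
```

```bash
python3 - <<'E'
from plan import *
show([507.7,-351.9,70],Rt(yawz(35),DOWN))
show([507.7,-351.9,8],Rt(yawz(35),DOWN))
E
```

```text
t 2.78 pos [ 513.1 -294.8  194.8] q [ 0.53  0.69 -0.14  1.71  0.13  0.75  0.93] w 85.1 F [-0.4  0.6 -0.6]
  delta [0.0438, 0.1247, -0.0372] [-0.05, -0.07, -0.03] rows>= 3.3
t 2.78 pos [ 513.1 -294.8  194.8] q [ 0.53  0.69 -0.14  1.71  0.13  0.75  0.93] w 85.1 F [-0.4  0.6 -0.6]
  delta [0.0438, 0.1867, -0.0373] [-0.05, -0.07, -0.03] rows>= 4.7
```

Emit:
carry_out(
  series=[
    [[0.0438,0.0,-0.0372],[0,0,0],-1],
    [[0.0438,0.05,-0.0372],[0,0,0],-1],
    [[0.0438,0.08,-0.0372],[0,0,0],-1],
    [[0.0438,0.11,-0.0372],[0,0,0],-1],
    [[0.0438,0.12,-0.0372],[0,0,0],-1],
    [[0.0438,0.12,-0.0372],[0,0,0],-1],
    [[0.0438,0.12,-0.0372],[0,0,0],-1],
    [[0.0438,0.12,-0.0372],[0,0,0],-1],
  ],
)

```text
time: 3.45
eef_pos: [508.7, -354.2, 76.8]
tcp_rot: [-0.627, 0.326, -0.329, 0.627]
wrist_force: [0.6, -0.3, 0.3]
width: 85.4
```

```bash
python3 - <<'E'
from plan import *
show([507.7,-351.9,8],Rt(yawz(35),DOWN))
s=robot.snapshot("wrist");cv2.imwrite("pics/wrist2.png",s["img"][:,:,::-1])
E
```

```text
t 3.45 pos [ 508.7 -354.2   76.8] q [ 0.6   0.88 -0.12  1.7   0.17  0.56  0.98] w 85.4 F [ 0.6 -0.3  0.3]
  delta [-0.0027, 0.0688, 0.0004] [-0.11, -0.18, 0.2] rows>= 1.7
```

View pics/wrist2.png

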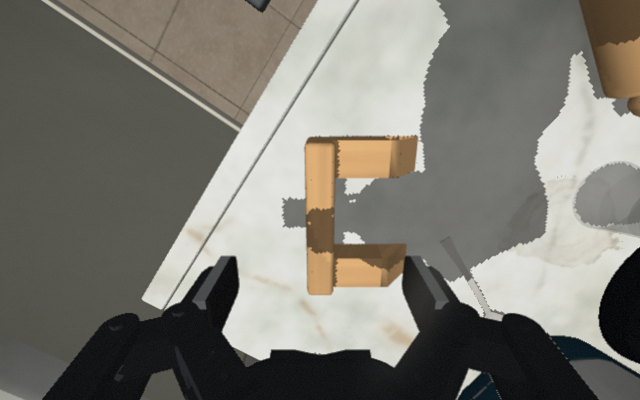

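The bar sits at u≈320, which is centred between the fingers. I'll go down and close.

Emit:
carry_out(
  series=[
    [[-0.0015,0.03,0],[0,0,0],-1],
    [[-0.0027,0.05,0],[0,0,0],-1],
    [[-0.0027,0.068,0],[0,0,0],-1],
    [[-0.0027,0.068,0],[0,0,0],-1],
    [[-0.0027,0.068,0],[0,0,0],-0.5],
    [[-0.0027,0.068,0],[0,0,0],0],
    [[-0.0027,0.068,0],[0,0,0],1],
    [[-0.0027,0.068,0],[0,0,0],1],
    [[-0.0027,0.068,0],[0,0,0],1],
    [[-0.0027,0.068,0],[0,0,0],1],
    [[-0.0027,0.068,0],[0,0,0],1],
    [[-0.0027,0.068,0],[0,0,0],1],
  ],
)

```text
time: 4.5
eef_pos: [506.0, -352.2, 7.7]
tcp_rot: [0.626, -0.327, 0.329, -0.626]
wrist_force: [-0.9, 0.1, 5.7]
width: 18.6
```

Emit:
carry_out(
  series=[
    [[0,0,0],[0,0,0],1],
    [[0,0,0],[0,0,0],1],
    [[0,0,0],[0,0,0],1],
    [[0,-0.03,0],[0,0,0],1],
    [[0,-0.06,0],[0,0,0],1],
    [[0,-0.1,0],[0,0,0],1],
    [[0,-0.14,0],[0,0,0],1],
    [[0,-0.14,0],[0,0,0],1],
    [[0,-0.14,0],[0,0,0],1],
    [[0,-0.14,0],[0,0,0],1],
  ],
)

```text
time: 5.33
eef_pos: [504.1, -351.4, 145.7]
tcp_rot: [-0.626, 0.329, -0.327, 0.627]
wrist_force: [-0.4, 0.0, -3.0]
width: 19.1
```

```bash
python3 - <<'E'
from plan import *
show([560,50,170],Rt(yawz(80),DOWN))
st=robot.sense();s=robot.snapshot("wrist");cv2.imwrite("pics/wrist3.png",s["img"][:,:,::-1])
c=cam(s,st);P=cloud(s,c);hsv=cv2.cvtColor(s["img"],cv2.COLOR_RGB2HSV)
W=R.from_quat(st["tcp_rot"]).as_matrix();T=(P-st["eef_pos"])@W
m=(hsv[...,1]>85)&(T[...,1]>-60)&(T[...,1]<15)&(abs(T[...,0])<90)&(abs(T[...,2])<110)
print(m.sum(),[(np.nanpercentile(T[m][:,i],[1,50,99])).round(1) for i in range(3)])
E
```

```text
t 5.33 pos [ 504.1 -351.4  145.7] q [ 0.61  0.78 -0.14  1.68  0.15  0.7   1.  ] w 19.1 F [-0.4  0.  -3. ]
  delta [-0.298, -0.0239, 0.2747] [0.01, -45.25, -0.13] rows>= 9.7
15341 [array([-55.6, -37.3,  42.9]), array([-29.5, -24.7,   3.4]), array([-9.6,  8.3, 68.2])]
```

View pics/wrist3.png

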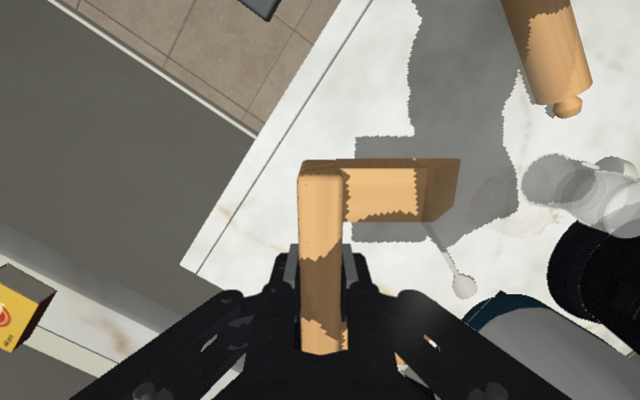

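```bash
cat >> plan.py <<'E'
yb=np.array([np.cos(np.radians(80.05))*np.cos(np.radians(10)),np.sin(np.radians(80.05))*np.cos(np.radians(10)),np.sin(np.radians(10))])
xb=np.array([np.sin(np.radians(80.05)),-np.cos(np.radians(80.05)),0]);nb=np.cross(xb,yb)
O=np.array([590.3,208,36.5]); RB=Rt(yb,-nb)
def B(x,y,z): return O+x*xb+y*yb+z*nb
E
python3 - <<'E'
from plan import *
p=B(-2,-64,7+70);print(p);show(p,RB)
E
```

```text
[575.12926602 133.09608949 101.21671361]
t 5.38 pos [ 503.6 -351.   144.9] q [ 0.61  0.78 -0.14  1.68  0.15  0.7   1.  ] w 19.0 F [-0.4  0.7 -3.6]
  delta [-0.3568, 0.0444, 0.3348] [9.49, -45.2, 3.71] rows>= 11.8
```

Emit:
carry_out(
  series=[
    [[-0.03,-0.02,0.03],[0,-5,0],1],
    [[-0.065,-0.02,0.06],[0,-10,0],1],
    [[-0.095,-0.02,0.09],[0,-15,0],1],
    [[-0.12,-0.02,0.115],[0,-20,0],1],
    [[-0.15,-0.02,0.14],[0,-24,0],1],
    [[-0.18,-0.02,0.17],[0,-28,0],1],
    [[-0.21,-0.02,0.2],[2,-32,0.5],1],
    [[-0.24,-0.02,0.225],[4,-36,1],1],
    [[-0.27,-0.02,0.255],[6,-40,2],1],
    [[-0.3,-0.02,0.28],[8,-43,3],1],
    [[-0.33,-0.02,0.31],[9.5,-45.2,3.7],1],
    [[-0.357,-0.02,0.335],[9.5,-45.2,3.7],1],
  ],
)

```text
time: 6.38
eef_pos: [575.7, 132.2, 163.8]
tcp_rot: [-0.641, 0.056, -0.066, 0.762]
wrist_force: [0.8, 0.6, -2.2]
width: 19.1
```

Emit:
carry_out(
  series=[
    [[0,0,0],[0,0,0],1],
    [[0,0,0],[0,0,0],1],
    [[0,0,0],[0,0,0],1],
    [[0,0,0],[0,0,0],1],
  ],
)

```text
time: 6.72
eef_pos: [576.1, 130.4, 165.0]
tcp_rot: [-0.642, 0.056, -0.067, 0.762]
wrist_force: [0.1, -1.3, -2.7]
width: 18.9
```

```bash
python3 - <<'E'
from plan import *
show(B(-2,-64,7+15),RB)
for n in("top","wrist"):
  s=robot.snapshot(n);cv2.imwrite(f"pics/{n}4.png",s["img"][:,:,::-1])
E
```

```text
t 6.72 pos [576.1 130.4 165. ] q [ 0.02  0.73 -0.4   1.79  0.21  0.59  0.95] w 18.9 F [ 0.1 -1.3 -2.7]
  delta [-0.0016, 0.1183, -0.0082] [0.22, -0.09, 0.1] rows>= 2.8
```

View pics/wrist4.png

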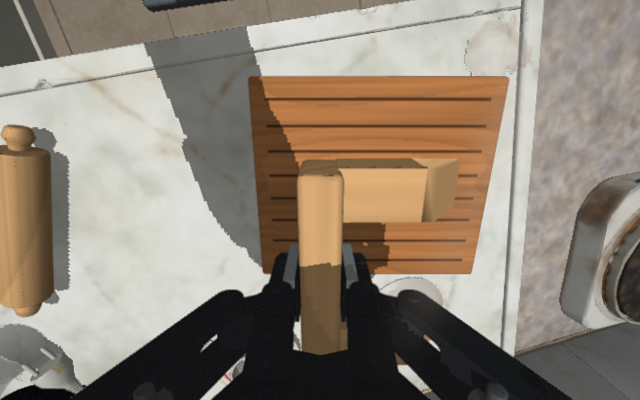

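View pics/top4.png

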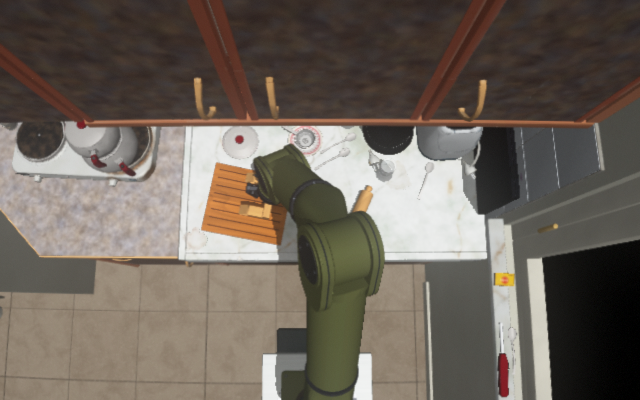

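The wrist view shows the chock square to the grooves, with the toes (460,190) pointing right, which is uphill. I'll lower it, and check the board plane with the wrist depth first.

Emit:
carry_out(
  series=[
    [[-0.0016,0.03,-0.0082],[0.2,0,0.1],1],
    [[-0.0016,0.06,-0.0082],[0.2,0,0.1],1],
    [[-0.0016,0.09,-0.0082],[0.2,0,0.1],1],
    [[-0.0016,0.118,-0.0082],[0.2,0,0.1],1],
    [[-0.0016,0.118,-0.0082],[0.2,0,0.1],1],
    [[-0.0016,0.118,-0.0082],[0.2,0,0.1],1],
    [[-0.0016,0.118,-0.0082],[0.2,0,0.1],1],
    [[-0.0016,0.118,-0.0082],[0.2,0,0.1],1],
  ],
)

```text
time: 7.48
eef_pos: [579.6, 144.3, 51.0]
tcp_rot: [-0.639, 0.054, -0.069, 0.764]
wrist_force: [0.1, -0.9, -2.8]
width: 18.8
```

```bash
python3 - <<'E'
from plan import *
show(B(-2,-64,7),RB)
st=robot.sense();s=robot.snapshot("wrist");cv2.imwrite("pics/wrist5.png",s["img"][:,:,::-1])
c=cam(s,st);P=cloud(s,c);hsv=cv2.cvtColor(s["img"],cv2.COLOR_RGB2HSV)
L=(P-O)@np.c_[xb,yb,nb]
m=(hsv[...,1]>130)&(abs(L[...,2])<6)&(abs(L[...,1])<130)&(abs(L[...,0])<115)
Q=P[m];C=Q.mean(0);n=np.linalg.svd(Q-C,full_matrices=False)[2][2];n*=np.sign(n[2]);print(m.sum(),"n",n.round(4),nb.round(4),"off",np.median(L[m][:,2]).round(2))
W=R.from_quat(st["tcp_rot"]).as_matrix();T=(P-st["eef_pos"])@W
k=(hsv[...,1]>85)&(T[...,1]>-40)&(T[...,1]<0)&(abs(T[...,0])<90)&(abs(T[...,2])<110)&(L[...,2]>12)
print([(np.nanpercentile(L[k][:,i],[1,50,99])).round(1) for i in range(3)])
E
```

```text
t 7.48 pos [579.6 144.3  51. ] q [-0.05  0.91 -0.32  1.84  0.27  0.35  0.91] w 18.8 F [ 0.1 -0.9 -2.8]
  delta [-0.0025, 0.0184, -0.003] [-0.2, 0.0, 0.33] rows>= 0.5
81301 n [-0.0291 -0.1717  0.9847] [-0.03   -0.171   0.9848] off 0.09
[array([-55.3, -36.4,  42.4]), array([-70.5, -53. ,   3.6]), array([27. , 51.4, 54.8])]
```

View pics/wrist5.png

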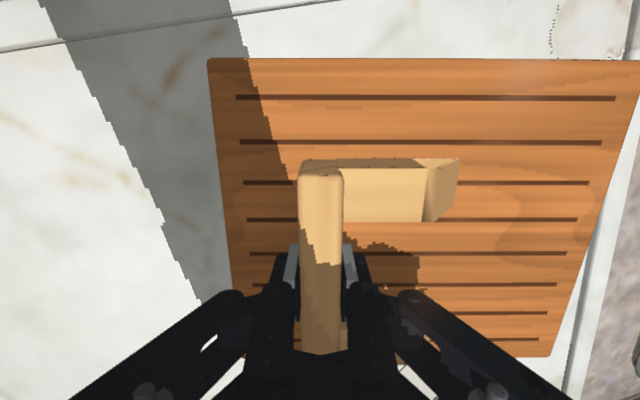

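Emit:
carry_out(
  series=[
    [[-0.002,0.008,-0.002],[-0.2,0,0.3],1],
    [[-0.002,0.014,-0.002],[-0.2,0,0.3],1],
    [[-0.002,0.016,-0.002],[-0.2,0,0.3],1],
    [[-0.002,0.017,-0.002],[-0.2,0,0.3],1],
    [[-0.002,0.017,-0.002],[-0.2,0,0.3],1],
  ],
)

```text
time: 7.95
eef_pos: [576.0, 145.5, 33.0]
tcp_rot: [-0.641, 0.057, -0.065, 0.763]
wrist_force: [-3.6, -3.4, 10.9]
width: 19.1
```

Emit:
carry_out(
  series=[
    [[0,0.001,0],[0,0,0],1],
    [[0,0.001,0],[0,0,0],1],
    [[0,0.001,0],[0,0,0],1],
  ],
)

```text
time: 8.2
eef_pos: [576.0, 145.5, 33.0]
tcp_rot: [-0.641, 0.056, -0.065, 0.763]
wrist_force: [-6.8, -4.3, 18.7]
width: 19.0
```

```bash
python3 - <<'E'
from plan import *
show(B(-2,-64,7),RB); show(B(-2,-64,7),RB)
E
```

```text
t 8.2 pos [576.  145.5  33. ] q [-0.06  0.94 -0.3   1.85  0.27  0.32  0.91] w 19.0 F [-6.8 -4.3 18.7]
  delta [0.0013, 0.0006, -0.0004] [0.12, 0.02, -0.13] rows>= 0.0
t 8.2 pos [576.  145.5  33. ] q [-0.06  0.94 -0.3   1.85  0.27  0.32  0.91] w 19.0 F [-6.8 -4.3 18.7]
  delta [0.0013, 0.0006, -0.0004] [0.12, 0.02, -0.13] rows>= 0.0
```

Emit:
carry_out(
  series=[
    [[0,-0.0015,0],[0,0,0],1],
    [[0,-0.0015,0],[0,0,0],-0.2],
    [[0,-0.0015,0],[0,0,0],-1],
    [[0,-0.0015,0],[0,0,0],-1],
    [[0,-0.0015,0],[0,0,0],-1],
    [[0,-0.0015,0],[0,0,0],-1],
    [[0,-0.0015,0],[0,0,0],-1],
    [[0,-0.03,0],[0,0,0],-1],
    [[0,-0.06,0],[0,0,0],-1],
    [[0,-0.1,0],[0,0,0],-1],
    [[0,-0.13,0],[0,0,0],-1],
    [[0,-0.13,0],[0,0,0],-1],
  ],
)

```text
time: 9.2
eef_pos: [576.5, 123.8, 164.7]
tcp_rot: [-0.64, 0.053, -0.069, 0.764]
wrist_force: [1.5, -0.5, 0.4]
width: 85.5
```

```bash
cat > chk.py <<'E'
from plan import *
import sys
st=robot.sense();s=robot.snapshot("wrist");cv2.imwrite(f"pics/{sys.argv[1]}.png",s["img"][:,:,::-1])
c=cam(s,st);P=cloud(s,c)
L=(P-O)@np.c_[xb,yb,nb]
k=(L[...,2]>32)&(L[...,2]<39)&(abs(L[...,1])<120)&(abs(L[...,0])<105)
k=cv2.morphologyEx(k.astype(np.uint8),cv2.MORPH_OPEN,np.ones((3,3)));n,l,sta,ce=cv2.connectedComponentsWithStats(k)
for i in range(1,n):
  if sta[i,4]>100:
    v,u=np.nonzero(l==i);X=onplane(np.c_[u,v],c,nb,nb@O+36);Y=(X-O)@np.c_[xb,yb]
    print(sta[i],cv2.minAreaRect(Y.astype(np.float32)),"z",np.median(L[l==i][:,2]))
E
python3 chk.py wrist6; python3 - <<'E'
from plan import *
show([560,-126,150],Rt(yawz(65.9),DOWN))
E
```

```text
[ 306  130   24  121 2640] ((-1.9505386352539062, -63.28203582763672), (113.47398376464844, 19.744871139526367), 0.1493733674287796) z 35.72711020277066
t 9.25 pos [575.1 123.9 162.1] q [ 0.04  0.74 -0.41  1.81  0.21  0.57  0.96] w 85.0 F [-0.6  0.6 -0.6]
  delta [0.0283, -0.0314, -0.2471] [-10.04, 14.11, -1.03] rows>= 6.0
```

View pics/wrist6.png

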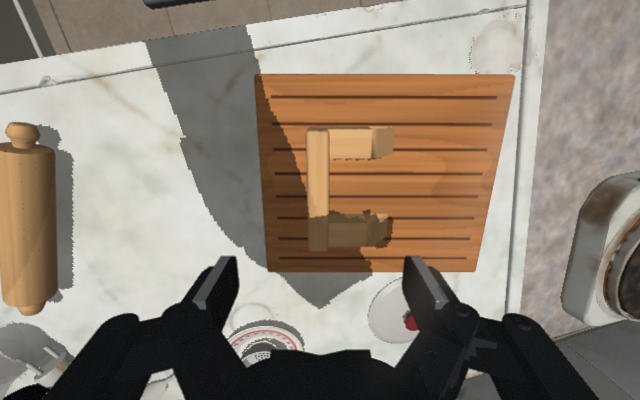

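The chock sits at board (-2, -19.3), 0.15° off square and flat (top at 35.7 mm). Next is the pin.

Emit:
carry_out(
  series=[
    [[0.005,-0.03,-0.04],[-2,2,0],-1],
    [[0.009,-0.03,-0.08],[-4,5,0],-1],
    [[0.014,-0.031,-0.12],[-6,8,-0.5],-1],
    [[0.019,-0.031,-0.16],[-8,11,-0.8],-1],
    [[0.024,-0.031,-0.2],[-10,14.1,-1],-1],
    [[0.028,-0.031,-0.235],[-10,14.1,-1],-1],
    [[0.028,-0.031,-0.247],[-10,14.1,-1],-1],
    [[0.028,-0.031,-0.247],[-10,14.1,-1],-1],
    [[0.028,-0.031,-0.247],[-10,14.1,-1],-1],
    [[0.028,-0.031,-0.247],[-10,14.1,-1],-1],
  ],
)

```text
time: 10.08
eef_pos: [557.7, -123.4, 146.3]
tcp_rot: [-0.692, 0.149, -0.143, 0.692]
wrist_force: [0.8, 0.2, 0.3]
width: 85.4
```

```bash
cat > pin.py <<'E'
from plan import *
import sys
st=robot.sense();s=robot.snapshot("wrist");cv2.imwrite(f"pics/{sys.argv[1]}.png",s["img"][:,:,::-1])
c=cam(s,st);P=cloud(s,c);hsv=cv2.cvtColor(s["img"],cv2.COLOR_RGB2HSV)
m=((hsv[...,1]>85)&(P[...,2]>4)&(P[...,2]<60)&(P[...,1]<20)&(P[...,1]>-250)&(P[...,0]>440)&(P[...,0]<680)).astype(np.uint8)
n,l,sta,ce=cv2.connectedComponentsWithStats(m);i=1+np.argmax(sta[1:,4]);print(sta[i])
v,u=np.nonzero(l==i);X=onplane(np.c_[u,v],c,np.array([0,0,1.]),20)[:,:2];r=cv2.minAreaRect(X.astype(np.float32));print("rect@20",r)
Q=P[l==i];T=Q[Q[:,2]>36][:,:2];C=T.mean(0);w,V=np.linalg.eigh(np.cov((T-C).T));a=V[:,1]
print("crest ctr",C.round(1),"axis",np.degrees(np.arctan2(a[1],a[0])).round(2),"ztop",np.percentile(Q[:,2],98).round(1))
b=(Q[:,:2]-C)@a; print("ends",b.min(),b.max(),"mid",(C+a*(b.min()+b.max())/2).round(1))
E
python3 pin.py wrist7
```

```text
[ 298   92   43  190 6635]
rect@20 ((561.5028686523438, -126.28848266601562), (39.021121978759766, 192.99124145507812), 65.94651794433594)
crest ctr [ 552.6 -122. ] axis 155.97 ztop 40.4
ends -102.10299579144646 86.39957052671095 mid [ 559.7 -125.2]
```

View pics/wrist7.png

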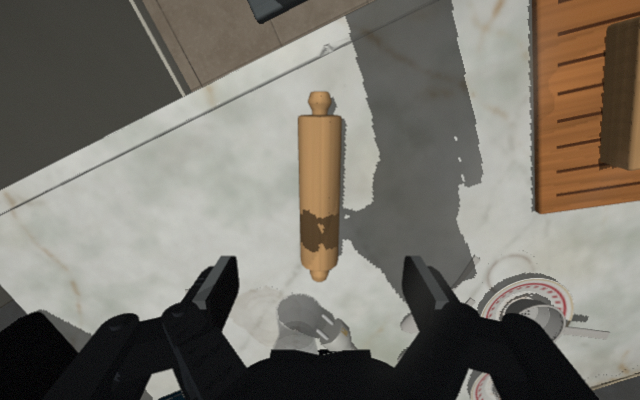

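```bash
python3 - <<'E'
from plan import *
show([560.3,-125.7,4],Rt(yawz(65.95),DOWN))
E
```

```text
t 10.13 pos [ 558.  -123.1  146.6] q [ 0.28  0.74 -0.25  1.8   0.28  0.64  1.02] w 85.6 F [ 0.5 -0.4 -0. ]
  delta [0.0042, 0.1426, -0.0012] [0.08, 0.23, -0.4] rows>= 3.4
```

Emit:
carry_out(
  series=[
    [[0.0042,0.03,-0.0012],[0,0.2,-0.3],-1],
    [[0.0042,0.06,-0.0012],[0,0.2,-0.3],-1],
    [[0.0042,0.09,-0.0012],[0,0.2,-0.3],-1],
    [[0.0042,0.12,-0.0012],[0,0.2,-0.3],-1],
    [[0.0042,0.135,-0.0012],[0,0.2,-0.3],-1],
    [[0.0042,0.1425,-0.0012],[0,0.2,-0.3],-1],
    [[0.0042,0.1425,-0.0012],[0,0.2,-0.3],-1],
    [[0.0042,0.1425,-0.0012],[0,0.2,-0.3],-1],
    [[0.0042,0.1425,-0.0012],[0,0.2,-0.3],-0.5],
    [[0.0042,0.1425,-0.0012],[0,0.2,-0.3],0],
    [[0.0042,0.1425,-0.0012],[0,0.2,-0.3],0.6],
    [[0.0042,0.1425,-0.0012],[0,0.2,-0.3],1],
  ],
)

```text
time: 11.13
eef_pos: [560.8, -128.5, 5.2]
tcp_rot: [0.692, -0.148, 0.148, -0.691]
wrist_force: [-1.7, -1.5, 31.9]
width: 38.8
```

Emit:
carry_out(
  series=[
    [[0,0,0],[0,0,0],1],
    [[0,0,0],[0,0,0],1],
    [[0,0,0],[0,0,0],1],
    [[0,0,0],[0,0,0],1],
    [[0,0,0],[0,0,0],1],
  ],
)

```text
time: 11.55
eef_pos: [560.8, -128.5, 5.4]
tcp_rot: [0.692, -0.148, 0.148, -0.69]
wrist_force: [-0.7, -0.1, 6.2]
width: 38.1
```

```bash
python3 - <<'E'
from plan import *
show([560.3,-125.7,150],Rt(yawz(65.95),DOWN))
E
```

```text
t 11.55 pos [ 560.8 -128.5    5.4] q [ 0.23  0.97 -0.15  1.85  0.36  0.35  0.95] w 38.1 F [-0.7 -0.1  6.2]
  delta [-0.0015, -0.1446, 0.002] [0.14, -0.15, 0.04] rows>= 3.5
```

Emit:
carry_out(
  series=[
    [[0,-0.02,0],[0,0,0],1],
    [[0,-0.05,0],[0,0,0],1],
    [[0,-0.08,0],[0,0,0],1],
    [[0,-0.11,0],[0,0,0],1],
    [[0,-0.14,0],[0,0,0],1],
    [[0,-0.15,0],[0,0,0],1],
    [[0,-0.15,0],[0,0,0],1],
    [[0,-0.15,0],[0,0,0],1],
    [[0,-0.15,0],[0,0,0],1],
  ],
)

```text
time: 12.3
eef_pos: [558.9, -128.2, 152.6]
tcp_rot: [0.693, -0.15, 0.146, -0.69]
wrist_force: [-0.5, -0.0, -2.2]
width: 38.7
```

```bash
cat > held.py <<'E'
from plan import *
import sys
st=robot.sense();s=robot.snapshot("wrist");cv2.imwrite(f"pics/{sys.argv[1]}.png",s["img"][:,:,::-1])
c=cam(s,st);P=cloud(s,c);hsv=cv2.cvtColor(s["img"],cv2.COLOR_RGB2HSV)
W=R.from_quat(st["tcp_rot"]).as_matrix();T=(P-st["eef_pos"])@W
m=(hsv[...,1]>85)&(T[...,1]>-55)&(T[...,1]<25)&(abs(T[...,0])<130)&(abs(T[...,2])<45)
X=T[m];print(m.sum(),[np.nanpercentile(X[:,i],[.5,50,99.5]).round(1) for i in range(3)])
# crest in slices along x
for a in range(-100,20,20):
    q=X[(X[:,0]>a)&(X[:,0]<a+20)]
    if len(q)>60: print(a+10,"top y",np.percentile(q[:,1],2).round(1),"z range",np.percentile(q[:,2],[1,99]).round(1))
# pin near end
print("xmin",np.nanmin(X[:,0]))
E
python3 held.py wrist8; python3 - <<'E'
from plan import *
show(B(-2,20,100),RB)
E
```

```text
21051 [array([-95.7, -39.4,  34.7]), array([-35.4, -31.6, -17.5]), array([-18.8,  -0.1,  18.6])]
-90 top y -25.4 z range [-9.3  8.8]
-70 top y -35.0 z range [-18.2  17.9]
-50 top y -35.0 z range [-18.4  18.1]
-30 top y -34.9 z range [-18.3  18.1]
-10 top y -35.0 z range [-19.1  18.9]
10 top y -34.9 z range [-18.9  19. ]
xmin -97.06851325715547
t 12.35 pos [ 558.9 -128.1  152.4] q [ 0.29  0.74 -0.26  1.79  0.29  0.66  1.02] w 38.5 F [ 0.2  0.5 -1.8]
  delta [-0.1115, 0.013, 0.3213] [10.16, -14.24, 0.95] rows>= 8.2
```

View pics/wrist8.png

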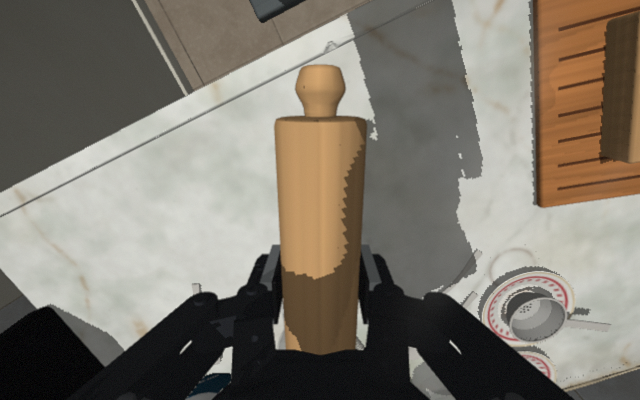

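```bash
python3 - <<'E'
from plan import *
show(B(0,24,90),RB)
E
```

```text
t 12.35 pos [ 558.9 -128.1  152.4] q [ 0.29  0.74 -0.26  1.79  0.29  0.66  1.02] w 38.5 F [ 0.2  0.5 -1.8]
  delta [-0.111, 0.0222, 0.3273] [10.16, -14.24, 0.95] rows>= 8.3
```

Emit:
carry_out(
  series=[
    [[-0.012,0,0.036],[0,-2,0],1],
    [[-0.024,0,0.072],[2,-5,0],1],
    [[-0.036,0,0.108],[4,-8,0.3],1],
    [[-0.049,0,0.145],[6,-11,0.6],1],
    [[-0.061,0,0.18],[8,-14.2,0.9],1],
    [[-0.073,0,0.216],[10.2,-14.2,0.95],1],
    [[-0.085,0,0.252],[10.2,-14.2,0.95],1],
    [[-0.1,0.005,0.29],[10.2,-14.2,0.95],1],
    [[-0.111,0.022,0.327],[10.2,-14.2,0.95],1],
    [[-0.111,0.022,0.327],[10.2,-14.2,0.95],1],
    [[-0.111,0.022,0.327],[10.2,-14.2,0.95],1],
    [[-0.111,0.022,0.327],[10.2,-14.2,0.95],1],
  ],
)

```text
time: 13.35
eef_pos: [591.9, 214.6, 129.3]
tcp_rot: [-0.641, 0.055, -0.067, 0.762]
wrist_force: [0.4, -0.8, -1.8]
width: 38.2
```

```bash
python3 - <<'E'
from plan import *
show(B(0,24,25),RB)
E
python3 held.py wrist9
```

```text
t 13.35 pos [591.9 214.6 129.3] q [-0.14  0.82 -0.36  1.72  0.22  0.55  0.83] w 38.2 F [ 0.4 -0.8 -1.8]
  delta [-0.0005, 0.0652, 0.0013] [0.12, 0.01, 0.05] rows>= 1.6
21399 [array([-95.7, -39.6,  34.7]), array([-35.5, -31.5, -14. ]), array([-18.9,   0. ,  19.8])]
-90 top y -25.3 z range [-9.3  9.7]
-70 top y -34.9 z range [-18.2  18.7]
-50 top y -35.0 z range [-18.3  19.1]
-30 top y -34.9 z range [-18.4  19.1]
-10 top y -42.7 z range [-38.4  32.6]
10 top y -34.8 z range [-18.6  18.6]
xmin -96.96944895910235
```

View pics/wrist9.png

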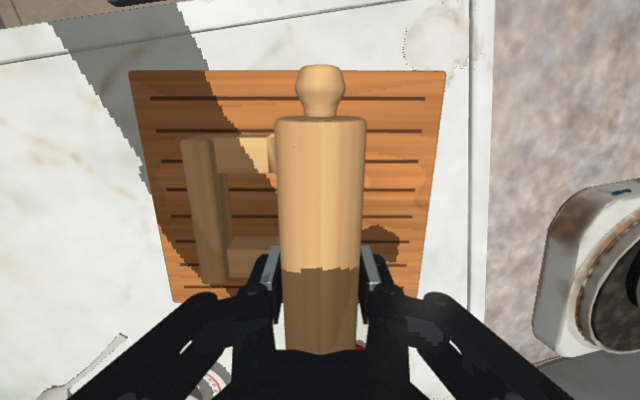

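The pin hangs above and just uphill of the chock's toes at (270,155), parallel to the back bar. Lowering it.

Emit:
carry_out(
  series=[
    [[-0.0005,0.03,0.0013],[0,0,0],1],
    [[-0.0005,0.055,0.0013],[0,0,0],1],
    [[-0.0005,0.066,0.0013],[0,0,0],1],
    [[-0.0005,0.072,0.0013],[0,0,0],1],
    [[-0.0005,0.076,0.0013],[0,0,0],1],
    [[-0.0005,0.079,0.0013],[0,0,0],1],
    [[-0.0005,0.079,0.0013],[0,0,0],1],
    [[-0.0005,0.079,0.0013],[0,0,0],1],
  ],
)

```text
time: 14.07
eef_pos: [596.2, 230.3, 54.7]
tcp_rot: [-0.64, 0.054, -0.069, 0.763]
wrist_force: [0.0, -0.1, -2.4]
width: 37.8
```

```bash
python3 - <<'E'
from plan import *
show(B(0,24,5),RB)
E
```

```text
t 14.07 pos [596.2 230.3  54.7] q [-0.19  0.93 -0.31  1.73  0.26  0.42  0.8 ] w 37.8 F [ 0.  -0.1 -2.4]
  delta [-0.002, 0.0089, -0.0018] [-0.09, -0.01, 0.3] rows>= 0.2
```

Emit:
carry_out(
  series=[
    [[-0.001,0.003,-0.0018],[0,0,0.2],1],
    [[-0.001,0.006,-0.0018],[0,0,0.2],1],
    [[-0.001,0.008,-0.0018],[0,0,0.2],1],
    [[-0.001,0.008,-0.0018],[0,0,0.2],1],
    [[-0.001,0.008,-0.0018],[0,0,0.2],1],
  ],
)

```text
time: 14.48
eef_pos: [594.6, 229.8, 46.0]
tcp_rot: [-0.64, 0.056, -0.067, 0.763]
wrist_force: [-1.6, -1.5, 4.3]
width: 38.1
```

```bash
python3 - <<'E'
from plan import *
show(B(0,24,5),RB)
st=robot.sense();print(((st["eef_pos"]-O)@np.c_[xb,yb,nb]).round(2), (st["wrist_force"]@np.c_[xb,yb,nb]).round(1))
E
```

```text
t 14.48 pos [594.6 229.8  46. ] q [-0.19  0.95 -0.31  1.73  0.26  0.41  0.8 ] w 38.1 F [-1.6 -1.5  4.3]
  delta [-0.0004, 0.0005, 0.0005] [-0.02, -0.01, 0.04] rows>= 0.0
[ 0.44 23.53  5.52] [-1.4 -1.   4.5]
```

Emit:
carry_out(
  series=[
    [[0,0,-0.001],[0,0,0],1],
    [[0,0,-0.002],[0,0,0],1],
    [[0,0,-0.003],[0,0,0],1],
    [[0,0,-0.003],[0,0,0],1],
    [[0,0,-0.003],[0,0,0],1],
  ],
)

```text
time: 14.9
eef_pos: [594.6, 229.2, 45.9]
tcp_rot: [-0.639, 0.055, -0.067, 0.764]
wrist_force: [-0.4, 2.5, 4.8]
width: 38.4
```

```bash
python3 - <<'E'
from plan import *
st=robot.sense();print(((st["eef_pos"]-O)@np.c_[xb,yb,nb]).round(2), (st["wrist_force"]@np.c_[xb,yb,nb]).round(1))
E
python3 held.py wrist10
```

```text
[ 0.58 22.96  5.51] [-0.9  3.2  4.3]
44526 [array([-104.8,  -53.9,   55.4]), array([-35.3, -18.4,   7. ]), array([-44.5,  -0.7,  44.5])]
-90 top y -24.7 z range [-44.   44.2]
-70 top y -34.8 z range [-44.   43.9]
-50 top y -34.8 z range [-44.3  43.8]
-30 top y -34.8 z range [-43.4  44.1]
-10 top y -35.1 z range [-43.9  44.1]
10 top y -34.8 z range [-44.4  44.3]
xmin -105.75057021722226
```

View pics/wrist10.png

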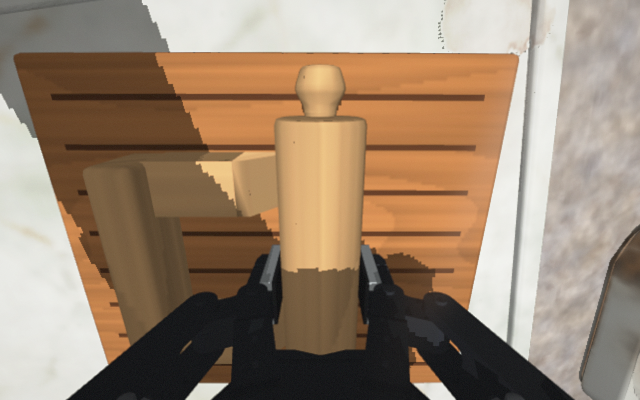

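The pin touches or nearly touches the toe at (275,180), and there is a reaction force uphill. I'll push slightly more to confirm contact.

Emit:
carry_out(
  series=[
    [[0,-0.0005,-0.001],[0,0,0],1],
    [[0,-0.0005,-0.0015],[0,0,0],1],
    [[0,-0.0005,-0.0015],[0,0,0],1],
    [[0,-0.0005,-0.0015],[0,0,0],1],
  ],
)

```text
time: 15.28
eef_pos: [594.0, 226.5, 45.4]
tcp_rot: [-0.64, 0.055, -0.067, 0.764]
wrist_force: [0.5, 2.6, 2.4]
width: 38.3
```

```bash
python3 - <<'E'
from plan import *
st=robot.sense();print(((st["eef_pos"]-O)@np.c_[xb,yb,nb]).round(2), (st["wrist_force"]@np.c_[xb,yb,nb]).round(1))
E
```

```text
[ 0.41 20.08  5.53] [0.1 3.  1.9]
```

Emit:
carry_out(
  series=[
    [[0,0,0.0005],[0,0,0],1],
    [[0,0,0.0005],[0,0,0],0.2],
    [[0,0,0.0005],[0,0,0],-0.2],
    [[0,0,0.0005],[0,0,0],-0.6],
    [[0,0,0.0005],[0,0,0],-0.9],
    [[0,0,0.0005],[0,0,0],-0.9],
    [[0,0,0.0005],[0,0,0],-0.9],
    [[0,0,0.0005],[0,0,0],-0.9],
  ],
)

```text
time: 15.95
eef_pos: [593.7, 226.0, 45.2]
tcp_rot: [-0.64, 0.056, -0.067, 0.763]
wrist_force: [0.5, 0.0, 0.3]
width: 81.3
```

```bash
python3 held.py wrist11;python3 - <<'E'
from plan import *
show(B(0,20,120),RB)
E
```

```text
51397 [array([-104.4,  -45. ,   70. ]), array([-35.6, -13.7,   7. ]), array([-44.5,  -0.9,  44.5])]
-90 top y -24.8 z range [-44.1  44.2]
-70 top y -34.8 z range [-44.   43.9]
-50 top y -34.9 z range [-44.2  43.8]
-30 top y -34.9 z range [-43.4  44. ]
-10 top y -39.3 z range [-43.9  43.9]
10 top y -35.0 z range [-44.  44.]
xmin -105.35895868779413
t 16.0 pos [593.7 226.1  45.3] q [-0.18  0.95 -0.31  1.74  0.26  0.4   0.8 ] w 80.9 F [-0.1  0.8 -0.2]
  delta [-0.0002, -0.1146, 0.0004] [-0.04, -0.0, 0.01] rows>= 2.7
```

View pics/wrist11.png

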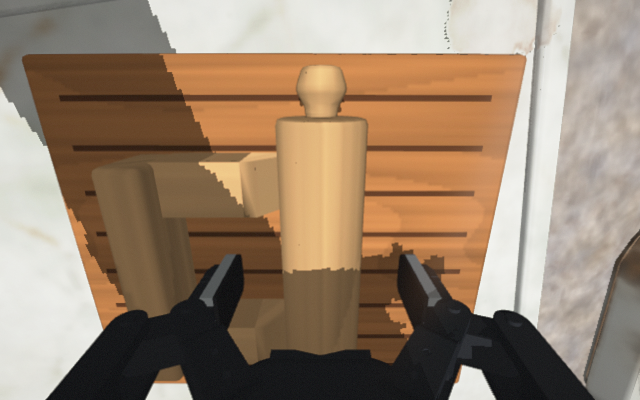

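The fingers are clear on both sides at (220,280) and (420,280), and the pin stayed put. I'll retreat straight up.

Emit:
carry_out(
  series=[
    [[0,-0.015,0],[0,0,0],-0.9],
    [[0,-0.035,0],[0,0,0],-0.9],
    [[0,-0.06,0],[0,0,0],-0.9],
    [[0,-0.09,0],[0,0,0],-0.9],
    [[0,-0.12,0],[0,0,0],-0.9],
    [[0,-0.13,0],[0,0,0],-0.9],
    [[0,-0.13,0],[0,0,0],-0.9],
    [[0,-0.13,0],[0,0,0],-0.9],
    [[0,-0.13,0],[0,0,0],-0.9],
  ],
)

```text
time: 16.75
eef_pos: [588.8, 203.6, 172.2]
tcp_rot: [-0.64, 0.056, -0.066, 0.763]
wrist_force: [-0.8, 0.1, -0.7]
width: 81.1
```

```bash
cat > fin.py <<'E'
from plan import *
import sys
st=robot.sense();s=robot.snapshot("wrist");cv2.imwrite(f"pics/{sys.argv[1]}.png",s["img"][:,:,::-1])
c=cam(s,st);P=cloud(s,c);L=(P-O)@np.c_[xb,yb,nb];print("t",st["time"],st["wrist_force"].round(1))
on=(abs(L[...,1])<118)&(abs(L[...,0])<110)
k=on&(L[...,2]>32)&(L[...,2]<45)&(L[...,1]<-30);Q=L[k];print("bar",Q.shape,np.percentile(Q,[1,50,99],axis=0).round(1).tolist())
k=on&(L[...,2]>25)&(L[...,2]<45)&(L[...,1]>-15);Q=L[k];C=Q.mean(0);t=Q[Q[:,2]>np.percentile(Q[:,2],50)]
print("pin top",np.percentile(Q[:,2],98).round(1),"x",np.percentile(Q[:,0],[1,99]).round(1),"crest y",np.median(t[:,1]).round(1),"slope",np.polyfit(t[:,0],t[:,1],1).round(4))
E
python3 fin.py wrist12; python3 - <<'E'
from h import *
s=robot.snapshot("scene");cv2.imwrite("pics/scene12.png",s["img"][:,:,::-1])
E
python3 fin.py wrist13
```

```text
t 16.75 [-0.8  0.1 -0.7]
bar (2717, 3) [[-57.1, -72.6, 32.5], [-8.5, -62.3, 35.8], [51.4, -53.4, 37.5]]
pin top 40.5 x [-92.9  84.2] crest y 20.0 slope [1.20000e-03 2.03186e+01]
t 16.85 [-0.5 -0.3  0.2]
bar (2721, 3) [[-57.3, -72.6, 32.6], [-8.6, -62.3, 35.8], [51.0, -53.4, 37.3]]
pin top 40.5 x [-93.   84.2] crest y 20.0 slope [3.10000e-03 2.03215e+01]
```

View pics/wrist13.png

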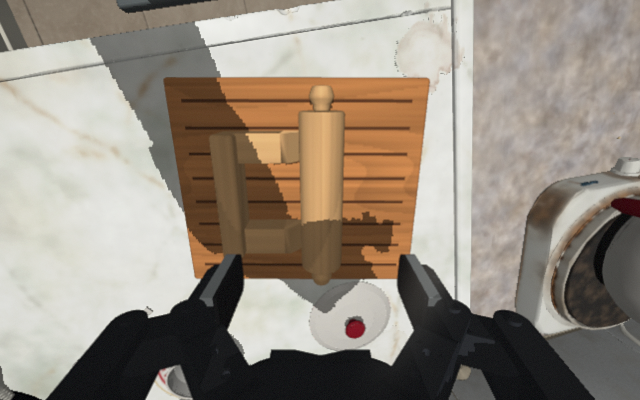

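View pics/scene12.png

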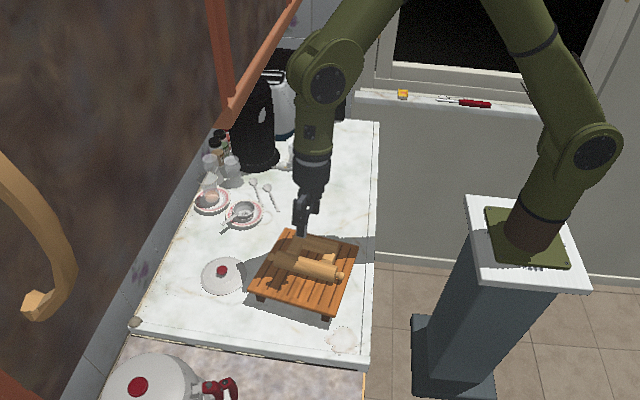

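Emit:
carry_out(
  series=[
    [[0,0,0],[0,0,0],-0.9],
    [[0,0,0],[0,0,0],-0.9],
    [[0,0,0],[0,0,0],-0.9],
    [[0,0,0],[0,0,0],-0.9],
    [[0,0,0],[0,0,0],-0.9],
    [[0,0,0],[0,0,0],-0.9],
  ],
)

```text
time: 17.4
eef_pos: [589.8, 204.0, 173.4]
tcp_rot: [-0.64, 0.056, -0.067, 0.763]
wrist_force: [-0.2, 0.8, 0.1]
width: 81.0
```

```bash
python3 fin.py wrist14 && python3 -c "
from rig import robot
print(robot.sign_off())"
```

```text
t 17.4 [-0.2  0.8  0.1]
bar (2735, 3) [[-57.4, -72.6, 32.6], [-8.3, -62.3, 35.8], [52.6, -53.4, 37.4]]
pin top 40.5 x [-93.1  84.2] crest y 19.9 slope [4.00000e-04 2.03072e+01]
the job is handed in; nothing more can be done
None
```

The rolling pin is resting on the draining board against both toes of the chock, and I handed the job in at about 17.4 s of the 53 s allowed. No verdict is reported on hand-in.

- **Chock:** after release it lay flat on the board, 0.15° off square with its toes uphill. Its origin was at about x = -2 mm, y = -19 mm in the board frame.
- **Pin:** I lowered it onto the board just uphill of the chock, then slid it down until there was about 3 N of reaction at y ≈ 20 mm, and only then let go.
- **Last checks:** over the final 0.65 s the pin held still to within 0.1 mm in position across the slope (y). Its axis was about 39–40 mm from the chock origin (40 expected), centred within about 3 mm and parallel to within about 0.003 rad. The wrist force was near zero and the gripper was well clear.
- **Failed or disagreeing checks:** none failed. The first 3 mm slide moved the pin only about 0.6 mm and did not settle whether it was touching the toes, so I pushed slightly further to be sure. The wrist force briefly read 32 N while the fingers closed on the pin.
- **Tea glass:** I kept the arm clear of it, but I did not measure its position again at the end.

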